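Fit the mould bat on the banding wheel

ROBOT

A 6-joint arm with a two-finger parallel gripper is mounted at the origin on the work surface. World frame = base frame: x ahead of the robot, y to its left, z up, the work surface at z = 0. Lengths are in mm, angles in rad, forces in N, time in s.
With the tool pointing down it reaches from about 350 to 975 mm from the base axis. Payload 7.1 kg.
Tool frame: the origin (TCP) lies midway between the tips of the shut fingers; the grasp point (between the pads) lies 19 mm behind it (ctrl.grip_depth is the distance from the TCP to the grasp point, in mm); z points along the fingers, y is the line along which they close (so a half turn about z gives the same grasp; the last joint's range is limited). The gripper opens to 88 mm and grips with 3 to 60 N. Pads are 20 mm wide; open, the fingers measure 115 mm over their backs; the gripper's body (75 mm by 178 mm) begins 61 mm behind the grasp point.
Start: joints at [-1.203, 0.423, 1.63, -0, 1.089, -0.019], TCP at [235.783, -578.802, 222.675] pointing down, gripper open.
Joint ranges: [-3, 3], [-0.9, 2.11], [0.09, 2.58], [-1.31, 4.45], [0.11, 2.69], [-2.54, 2.54]. Speed limits (rad/s): [2.39, 2.39, 3.01, 3.14, 3.14, 3.14].

INTERFACE

Orientations are given as a rotation vector (axis times angle).
In Python, from workcell import get_obs, vision, ctrl gives the robot as it stands.
- The arm moves only by the tool step_arm, never from a script. Its argument "plan" is a list of rows, each a list of 7 numbers: the opening, from -1 (shut) to 1 (fully open), then the shift along the tool's x, y, z as a fraction of full scale, then the turn, a rotation vector about the tool's x, y, z as a fraction of full scale. In form: [[fingers, dx, dy, dz, wx, wy, wz], ...]. A call has 1 to 20 rows; each row shifts and turns the commanded pose from where the row before left it, along the tool's axes as they then stand; what a row does not reach is not made up. Full scale, the value 1, is 50 mm for a shift and 0.12 rad for a turn. A row lasts 1/8 s, in which the tool goes at most 62.5 mm and 10.7 degrees, less where a joint would pass 70% of its speed; a pose out of reach is approached as far as the arm can. A call with a number of a shift or a turn outside -1 to 1 is refused whole. A call with a gripper value outside its range is refused whole. The fingers move at their own pace and stop on an object; the grip force is fixed at half the most. Time passes only in rows, so rows that do not move let the fingers close. It gives the time, the measured TCP pose, the force, the opening and the grip force at its end, in the units of the state.
- get_obs(): the state, without advancing time (a new reading comes with each control period).
- vision.get_image(name): name is "scene" or "side" or "wrist"; returns a dict with "pixels" (400x640x3 uint8, red, green, blue), "depth" (400x640 float32, mm along the optical axis (not along the pixel's ray), 0 where there is no reading), "fx", "fy", "cx", "cy" (pixels), "T" (4x4, takes a point from camera to world coordinates); the wrist camera has in their place "T_tool_cam" (4x4, takes a point from camera to tool coordinates, whose origin is the TCP and whose axes are the flange's). Camera axes: x right, y down, z forward; pixel columns grow to the right and rows downward; lengths in mm; the calibration is good to about 2 mm. The wrist camera is an equidistant fisheye: a pixel r from the principal point sees the ray r / f radians off the axis. A picture is of the moment at which its call begins: read the wrist's pose just before it.
- ctrl.close_job(): hands the job in; it is judged then, once.
The state is a dict: "t": time; "qpos": joint angles; "qvel": joint speeds; "joint_torque": joint torques, N m; "ee_pos": TCP position; "orientation": TCP orientation; "ft_force": force on the tool from outside, world axes, zero at the start; "moment": the same for the moment, N m; "width": finger opening in mm; "grasp_force": force on a finger pad.
Only numpy, scipy, OpenCV 4.12 (cv2) and the standard library are available. Lean on these libraries where they do the work, as an engineer would, in place of code of your own. Each camera call takes 0.05 s, during which the arm holds its last target. There are 200 camera calls.

TASK

Get the banding wheel ready for moulding: clear the wooden modelling tool off the wheel by standing it, either end down, in the dark tumbler and letting go of it. Then set the plywood bat with the plaster hump on the wheel, sliding it over the hidden locating pin until it drops on, and press it down until the sprung plate is fully down. Finish while still holding the bat pressed down; leave the bowl, jar and clay stamp where they are and the tumbler standing.

Things in the scene. Friction and masses are not known exactly. Their poses are not given: they have to be found in the camera images.
- wheel: Banding wheel fixed to the table: dark steel foot, column and head (diameter 224 mm, top at 56 mm), and over the head a round aluminium seat plate (diameter 220 mm, 8 mm thick). The locating pin stands at its centre. Origin: on the table under the centre; z up along the axis. It does not turn.
- pin_top (a point): Tip of the steel locating pin in the centre of the wheel, 82 mm above the table. Pin diameter 12 mm, its top 2.5 mm tapering to 8 mm. It stands 12 mm above the seat plate while that is up; the bat hides it once over it.
- seat_plate (a joint): Sprung seat plate of the wheel, m: 0 = up (plate top 70 mm above the table), 0.006 = fully down (top at 64 mm). Its springs carry the bat's weight without sinking; pressing it fully down takes about 6 to 8 N on top of the bat's weight, and it rises again when let go. The pin does not move with it.
- tool: Double-ended dark wooden modelling tool, 165 mm long, lying flat on the wheel's seat plate beside the pin: square middle part 14 x 14 mm, 95 mm long, with a round tapering end (12 to 7 mm) at each side. About 35 g, centre of mass in the middle. Origin: centre of its underside; x along its length.
- tool_mid (a point): Middle of the modelling tool, on its long axis, 7 mm above its underside.
- cup: Loose dark glazed stoneware tumbler without handle, empty, about 450 g: 105 mm tall, outside diameter 92 mm at the rim and 86 mm at the foot, wall 4 mm, floor 6 mm thick. Origin: centre of its underside; z up.
- bat: Loose mould bat, about 300 g: plywood board 130 x 130 x 20 mm; on it a plaster hump, 80 mm long (x), 50 mm wide (y), upright sides 20 to 50 mm above the underside, arched top (ridge along x) at 75 mm. In the centre of the underside a round socket, 15 mm diameter, 20 mm deep, mouth slightly chamfered. Origin: centre of the underside, in the socket's mouth; z up.
- bowl: Teal bowl, diameter 110 mm, 50 mm tall, beyond the wheel; leave alone. Origin: centre of its underside.
- jar: Brown stoneware jar with white cap, diameter 60 mm, 80 mm tall, beyond the wheel; leave alone. Origin: centre of its underside.
- stamp: Terracotta dome-shaped stamp, diameter 60 mm, 32 mm tall, beyond the wheel; leave alone. Origin: centre of its underside.

How it is judged:
By the outcome, as a careful person would: the job done as asked, in the order asked, and still so for the second after the job is handed in, while the arm keeps its last pose, push and grip.
It also fails if it takes over 56 s, if anything falls off the work surface, if the arm or the gripper's body presses on something with over 40 N, if the wrist force passes 120 N, or if a joint passes its speed limit or range.

## Working session

There is one attempt and no reset: what is moved stays moved. The work goes in short steps, Python scripts to look and compute and a tool call to move; the robot and the scene stay as the last step left them, time stands still between calls to the robot, and variables do not carry over. Pictures are saved under pics/ and viewed, at most 10 in all, crops included, and the job is handed in when it is done.

Besides the shell and the picture viewer there is one more tool, called after "Request:" in YAML: its name, and indented under it one key for each argument. step_arm: Moves the arm, as the interface text tells. Its arguments: {"type":"object","properties":{"plan":{"type":"array","items":{"type":"array","items":{"type":"number","minimum":-1,"maximum":1}}}},"required":["plan"]}

```bash
mkdir -p pics; cat > h.py <<'E'
import numpy as np, cv2
from scipy.spatial.transform import Rotation as R
from workcell import get_obs, vision, ctrl
def snap(n,f):
    o=get_obs(); im=vision.get_image(n); cv2.imwrite('pics/'+f+'.png',im['pixels'][:,:,::-1]); np.savez('pics/'+f+'.npz',ee=o['ee_pos'],rv=o['orientation'],**im); return o,im
def cloud(im):
    d=im['depth']; v,u=np.indices(d.shape)
    P=np.stack([(u-im['cx'])/im['fx']*d,(v-im['cy'])/im['fy']*d,d,np.ones_like(d)],-1)
    return (P@np.array(im['T']).T)[...,:3]
E
python3 - <<'E'
from h import *
for n in ['scene','side']:
    o,im=snap(n,n+'0'); print(n,im['fx'],im['cx'],im['cy'],np.round(im['T'],3).tolist())
print({k:np.round(v,3).tolist() for k,v in o.items()})
E
```

```text
scene 512.8001737732803 317.24567388989766 199.83324635729204 [[0.375, 0.635, -0.675, 1499.237], [0.927, -0.272, 0.259, -334.671], [-0.019, -0.723, -0.691, 955.972], [0.0, 0.0, 0.0, 1.0]]
side 405.43162063345727 325.99306333154163 200.60180825607753 [[0.935, -0.194, 0.298, 406.76], [-0.355, -0.459, 0.814, -638.752], [-0.021, -0.867, -0.498, 483.247], [0.0, 0.0, 0.0, 1.0]]
{'t': 0.05, 'qpos': [-1.203, 0.424, 1.631, -0.0, 1.089, -0.019], 'qvel': [0.0, -0.0, -0.002, -0.0, -0.001, 0.0], 'joint_torque': [-0.0, -54.608, -27.461, 0.065, 0.019, -0.0], 'ee_pos': [235.599, -578.321, 221.933], 'orientation': [-3.082, -0.604, 0.0], 'ft_force': [-0.942, 0.843, -0.629], 'moment': [0.015, -0.035, 0.022], 'grasp_force': 0.0, 'width': 87.565}
```

View pics/scene0.png

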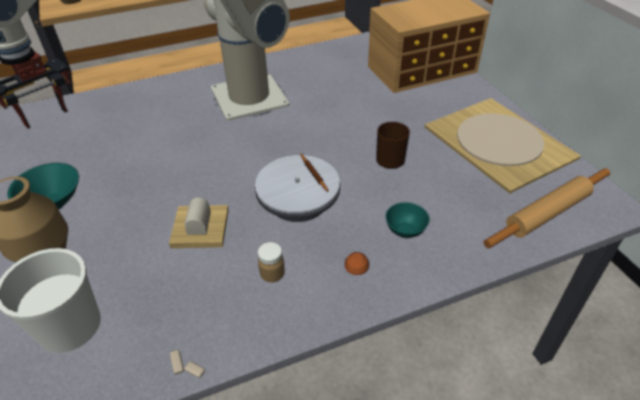

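View pics/side0.png

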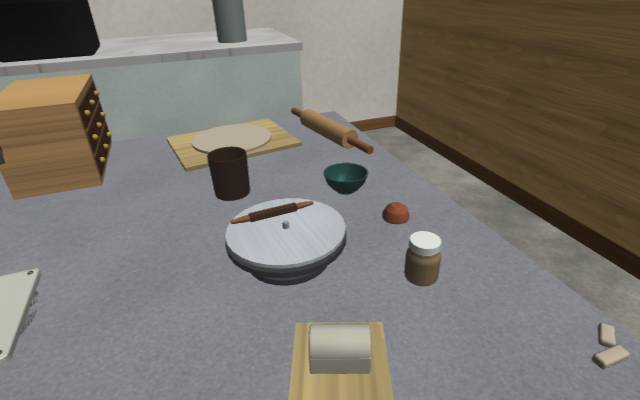

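The scene view shows the tool at about (314,172), pin (297,180), tumbler (392,145), bat (199,225). In the side view they are at (272,212), (286,225), (229,173) and (340,347). Next I measure from both depth views.

```bash
cat > m.py <<'E'
from h import *
S=np.load('pics/scene0.npz');D=np.load('pics/side0.npz')
px={'pin':((297,180),(286,225)),'tool':((314,172),(272,212)),'cup':((392,130),(228,154)),'hump':((199,213),(340,336))}
def ray(im,p):
    T=im['T'];d=T[:3,:3]@np.array([(p[0]-im['cx'])/im['fx'],(p[1]-im['cy'])/im['fy'],1]);return T[:3,3],d/np.linalg.norm(d)
for k,(a,b) in px.items():
    o1,d1=ray(S,a);o2,d2=ray(D,b)
    s=np.linalg.lstsq(np.c_[d1,-d2],o2-o1,rcond=None)[0]
    p,q=o1+s[0]*d1,o2+s[1]*d2
    print(k,'tri',((p+q)/2).round(),'miss',np.linalg.norm(p-q).round(1),'depth',cloud(S)[a[1],a[0]].round(),cloud(D)[b[1],b[0]].round())
def rect(P):
    r=cv2.minAreaRect(P[:,:2].astype(np.float32)); return np.round(r[0],1),np.round(r[1],1),round(r[2],1)
for n,im in(('scene',S),('side',D)):
    C=cloud(im);x,y,z=C[...,0],C[...,1],C[...,2]
    w=rect  # helpers
    c0=cloud(im)
    def sel(c,r,lo,hi): return C[(np.hypot(x-c[0],y-c[1])<r)&(z>lo)&(z<hi)&(im['depth']>0)]
    def cen(px_): p=px_[0 if n=='scene' else 1]; return C[p[1],p[0]]
    print(n)
    p=cen(px['pin']);pl=sel(p,135,64,74);print(' plate',len(pl),np.median(pl[:,2]).round(1),cv2.minEnclosingCircle(pl[:,:2].astype(np.float32)),rect(pl))
    q=sel(p,115,77,100);t=q[np.hypot(*(q[:,:2]-p[:2]).T)>12];print(' tool',len(t),t[:,2].max().round(1),rect(t))
    c=cen(px['cup']);r=sel(c,80,99,112);print(' cup',len(r),r[:,2].max(),cv2.minEnclosingCircle(r[:,:2].astype(np.float32)))
    b=cen(px['hump']);r=sel(b,110,12,30);print(' board',len(r),np.median(r[:,2]),rect(r))
    r=sel(b,70,45,90);print(' hump',len(r),r[:,2].max(),rect(r))
E
python3 m.py
```

```text
pin tri [551. -26.  76.] miss 1.8 depth [552. -26.  78.] [551. -29.  77.]
tool tri [538.  26.  76.] miss 0.2 depth [547.  23.  84.] [537.  20.  80.]
cup tri [496. 277. 108.] miss 5.0 depth [452. 304.  74.] [502. 324.  86.]
hump tri [ 550. -287.   57.] miss 1.7 depth [ 564. -287.   71.] [ 545. -301.   73.]
scene
 plate 3368 71.0 ((548.0078125, -26.32514762878418), 112.12645721435547) (array([549.3, -25.3]), array([218.5, 220.2]), 39.0)
 tool 221 89.9 (array([531.4, -11. ]), array([120.5, 158.6]), 78.3)
 cup 131 110.579585475621 ((491.1354675292969, 283.57733154296875), 46.171142578125)
 board 1451 20.812845511333308 (array([ 547.1, -292.2]), array([131.5, 136.1]), 68.8)
 hump 616 80.87768837752992 (array([ 548.2, -290.4]), array([49.1, 84.4]), 66.0)
side
 plate 5975 70.6 ((549.64990234375, -25.815397262573242), 110.943359375) (array([549.2, -26.6]), array([219.5, 217.5]), 80.8)
 tool 483 86.1 (array([538.8,  24. ]), array([164.7,  17.3]), 3.0)
 cup 160 106.57679651223344 ((492.8124084472656, 282.1777648925781), 46.52803421020508)
 board 4604 20.839715290019257 (array([ 547.4, -290.8]), array([128.3, 130.6]), 68.6)
 hump 2356 77.56546533187276 (array([ 544.9, -297.1]), array([43.3, 80.1]), 69.1)
```

```bash
cat >> h.py <<'E'
def togo(p,rot):
    "shift (units of 50 mm) in FINAL tool axes, turn (units of .12 rad) in present tool axes"
    o=get_obs(); A=R.from_rotvec(o['orientation']); B=rot
    d=np.array(p)-o['ee_pos']
    print('shift final axes',(B.inv().apply(d)/50).round(3),'present axes',(A.inv().apply(d)/50).round(3),'turn',((A.inv()*B).as_rotvec()/.12).round(3),'t',o['t'],'F',np.round(o['ft_force'],1),'w',round(o['width'],1))
def down(yaw): return R.from_euler('z',yaw,degrees=True)*R.from_euler('x',180,degrees=True)
E
python3 - <<'E'
from h import *
togo([502,22,150],down(3))
E
```

```text
shift final axes [  5.949 -11.711   1.44 ] present axes [ 9.464 -9.108  1.453] turn [-1.200e-02  2.000e-03  2.787e+00] t 0.1 F [-0.2  0.9  0.2] w 87.6
```

Request:
step_arm:
  plan:
    - [1,0.3,-0.3,0,0,0,0]
    - [1,0.67,-0.65,0.1,0,0,0]
    - [1,0.67,-0.65,0.1,0,0,0]
    - [1,0.67,-0.65,0.1,0,0,0]
    - [1,0.67,-0.65,0.1,0,0,0]
    - [1,0.67,-0.65,0.1,0,0,0]
    - [1,0.67,-0.65,0.1,0,0,0]
    - [1,0.67,-0.65,0.1,0,0,0]
    - [1,0.67,-0.65,0.1,0,0,0]
    - [1,0.67,-0.65,0.1,0,0,0]
    - [1,0.67,-0.65,0.1,0,0,0]
    - [1,0.67,-0.65,0.1,0,0,0]
    - [1,0.67,-0.65,0.1,0,0,0]
    - [1,0.67,-0.65,0.1,0,0,0]
    - [1,0.4,-0.4,0.1,0,0,0.9]
    - [1,0,0,0,0,0,0.9]
    - [1,0,0,0,0,0,0.98]
    - [1,0,0,0,0,0,0]

```text
t: 2.35
ee_pos: [497.9, 23.2, 152.6]
orientation: [-3.14, -0.086, 0.001]
ft_force: [0.2, 0.8, 0.3]
width: 88.0
grasp_force: 0.0
```

```bash
python3 - <<'E'
from h import *
o,im=snap('wrist','w1')
togo([502,22,73],down(3)); print(o['ee_pos'],o['qpos'],im['fx'],im['cx'],im['cy'],np.round(im['T_tool_cam'],3).tolist())
E
```

```text
shift final axes [0.076 0.023 1.594] present axes [0.076 0.023 1.594] turn [-0.001  0.003  0.031] t 2.4 F [-1.1  0.   0.2] w 87.6
[497.92949118  23.1658856  152.61846643] [2.25130802e-02 3.41239282e-01 1.95843889e+00 2.20835919e-04
 8.42554418e-01 1.53823720e+00] 309.70691628693146 319.5653334794235 196.78575633685116 [[-0.0, -0.955, -0.297, 81.058], [1.0, -0.001, 0.0, 0.306], [-0.001, -0.297, 0.955, -162.422], [0.0, 0.0, 0.0, 1.0]]
```

View pics/w1.png

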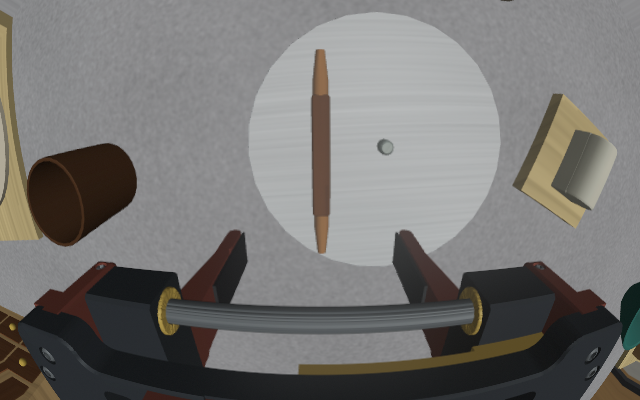

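The wrist view shows the tool running from (320,50) to (322,252), square part rows 95–215, and the pin tip at (385,146). I check it against the fixed cameras.

```bash
cat >> h.py <<'E'
def wray(im,p):
    "fisheye pixel -> world origin, direction"
    v=np.array([p[0]-im['cx'],p[1]-im['cy']]);r=np.hypot(*v);th=r/im['fx']
    d=np.r_[v/max(r,1e-9)*np.sin(th),np.cos(th)]; T=im['T_tool_cam'];A=R.from_rotvec(im['rv'])
    return im['ee']+A.apply(T[:3,3]),A.apply(T[:3,:3]@d)
def atz(im,p,z):
    o,d=wray(im,p); return o+d*(z-o[2])/d[2]
def wdep(im,p):
    "point by the measured depth"
    v=np.array([p[0]-im['cx'],p[1]-im['cy']]);r=np.hypot(*v);o,d=wray(im,p)
    return o+d*im['depth'][p[1],p[0]]/np.cos(r/im['fx'])
E
python3 - <<'E'
from h import *
im=np.load('pics/w1.npz')
for n,p,z in(('end',(320,50),77),('sq1',(321,95),84),('sq2',(321,215),84),('end2',(322,252),77),('pin',(385,146),82)): print(n,atz(im,p,z).round(1),wdep(im,p).round(1))
E
```

```text
end [620.2  29.1  77. ] [619.5  29.1  81.3]
sq1 [585.2  26.5  84. ] [585.2  26.5  82.2]
sq2 [492.   21.3  84. ] [492.3  21.3  84.8]
end2 [455.2  18.3  77. ] [457.5  18.5  81.2]
pin [549.9 -24.7  82. ] [549.9 -24.8  81.4]
```

Request:
step_arm:
  plan:
    - [1,0.08,0.02,0.5,0,0,0]
    - [1,0,0,0.6,0,0,0]
    - [1,0,0,0.4,0,0,0]
    - [1,0,0,0.07,0,0,0]
    - [-1,0,0,0,0,0,0]
    - [-1,0,0,0,0,0,0]
    - [-1,0,0,0,0,0,0]
    - [-1,0,0,0,0,0,0]
    - [-1,0,0,0,0,0,0]
    - [-1,0,0,0,0,0,0]
    - [-1,0,0,0,0,0,0]
    - [-1,0,0,0,0,0,0]

```text
t: 3.9
ee_pos: [503.0, 21.6, 74.1]
orientation: [-3.14, -0.084, 0.0]
ft_force: [0.1, -0.2, 1.0]
width: 13.8
grasp_force: 30.0
```

Request:
step_arm:
  plan:
    - [-1,0,0,-0.4,0,0,0]
    - [-1,0,0,-0.8,0,0,0]
    - [-1,0,0,-0.9,0,0,0]
    - [-1,0,0,-0.9,0,0,0]
    - [-1,0,0,-0.7,0,0,0]
    - [-1,0,0,0,0,-0.6,0]
    - [-1,0,0,0,0,-1,0]
    - [-1,0,0,0,0,-1,0]
    - [-1,0,0,0,0,-1,0]
    - [-1,0,0,0,0,-1,0]
    - [-1,0,0,0,0,-1,0]
    - [-1,0,0,0,0,-1,0]
    - [-1,0,0,0,0,-1,0]
    - [-1,0,0,0,0,-1,0]
    - [-1,0,0,0,0,-1,0]
    - [-1,0,0,0,0,0,0]

```text
t: 5.9
ee_pos: [502.7, 21.6, 256.7]
orientation: [2.607, 0.07, -1.7]
ft_force: [0.1, 0.1, -0.5]
width: 13.8
grasp_force: 30.0
```

```bash
python3 - <<'E'
from h import *
o,_=snap('side','s2'); A=R.from_rotvec(o['orientation']).as_matrix(); print(o['ee_pos'],o['qpos'].round(3) if hasattr(o['qpos'],'round') else o['qpos']); print(A.round(3))
E
```

```text
[502.65210444  21.59754008 256.70936406] [ 0.031  0.817  1.295 -0.024  2.185  1.548]
[[ 0.403  0.053 -0.914]
 [ 0.022 -0.999 -0.049]
 [-0.915 -0.    -0.403]]
```

View pics/s2.png

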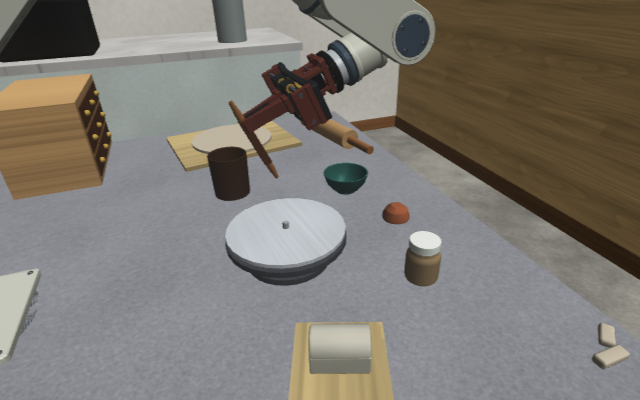

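Tool is held well, tilted 66°. Next: move over the tumbler with yaw along the radius and tilt to about 74°.

```bash
python3 - <<'E'
from h import *
B=R.from_euler('z',30,degrees=True)*R.from_euler('y',74,degrees=True)*down(0)
print(B.as_matrix().round(2)); togo([475.6,273.5,256],B)
E
```

```text
[[ 0.24  0.5  -0.83]
 [ 0.14 -0.87 -0.48]
 [-0.96  0.   -0.28]]
shift final axes [ 0.599 -4.636 -1.957] present axes [-0.079 -5.06   0.268] turn [-3.687 -1.14  -1.341] t 5.95 F [ 0.2 -0.3 -0.3] w 13.7
```

Request:
step_arm:
  plan:
    - [-1,0,-0.5,0.02,0,0,0]
    - [-1,-0.02,-0.9,0.05,0,0,0]
    - [-1,-0.02,-0.95,0.05,0,0,0]
    - [-1,-0.02,-0.95,0.05,0,0,0]
    - [-1,-0.02,-0.95,0.05,0,0,0]
    - [-1,0,-0.8,0.05,0,0,0]
    - [-1,0,0,0,-0.75,-0.24,-0.28]
    - [-1,0,0,0,-0.75,-0.24,-0.28]
    - [-1,0,0,0,-0.75,-0.24,-0.28]
    - [-1,0,0,0,-0.75,-0.22,-0.26]
    - [-1,0,0,0,-0.7,-0.2,-0.24]
    - [-1,0,0,0,0,0,0]

```text
t: 7.45
ee_pos: [474.3, 275.2, 258.0]
orientation: [2.209, 0.597, -1.659]
ft_force: [1.0, 0.1, -0.0]
width: 13.8
grasp_force: 30.0
```

```bash
python3 - <<'E'
from h import *
o,_=snap('side','s3');snap('scene','c3')
B=R.from_euler('z',30,degrees=True)*R.from_euler('y',74,degrees=True)*down(0)
togo([475.6,273.5,126],B);A=R.from_rotvec(o['orientation']);print(A.as_matrix().round(2),np.round(o['qpos'],2))
print('low end at release',A.apply([117.7,0,-3])+[475.6,273.5,126])
E
```

```text
shift final axes [2.542 0.01  0.725] present axes [2.539 0.009 0.734] turn [ 0.008 -0.029 -0.   ] t 7.55 F [ 0.3 -0.6 -0.1] w 13.4
[[ 0.24  0.5  -0.83]
 [ 0.14 -0.86 -0.48]
 [-0.96  0.   -0.28]] [ 0.51  0.94  1.12 -0.02  2.36  1.55]
low end at release [506.43762671 291.47367001  13.80250464]
```

View pics/c3.png

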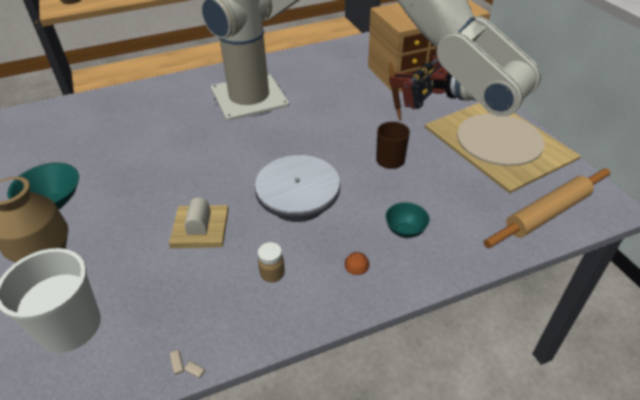

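The tool's low end (400,117) hangs just over the tumbler mouth. I lower it vertically.

Request:
step_arm:
  plan:
    - [-1,0.3,0,0.09,0,0,0]
    - [-1,0.5,0,0.14,0,0,0]
    - [-1,0.5,0,0.15,0,0,0]
    - [-1,0.5,0,0.15,0,0,0]
    - [-1,0.45,0,0.13,0,0,0]
    - [-1,0.29,0,0.07,0,0,0]
    - [-1,0,0,0,0,0,0]

```text
t: 8.43
ee_pos: [475.3, 272.8, 123.9]
orientation: [2.207, 0.593, -1.665]
ft_force: [0.7, -1.0, -0.2]
width: 13.8
grasp_force: 30.0
```

```bash
python3 - <<'E'
from h import *
snap('scene','c4');o,_=snap('side','s4');print(np.round(o['ee_pos'],1),np.round(o['ft_force'],1))
a=cv2.imread('pics/c4.png')[40:220,320:560];b=cv2.imread('pics/s4.png')[60:240,150:390]
cv2.imwrite('pics/m4.png',cv2.resize(np.hstack([a,b]),(800,300)))
E
```

```text
[475.7 273.  125. ] [ 0.5 -0.8 -0.2]
```

View pics/m4.png

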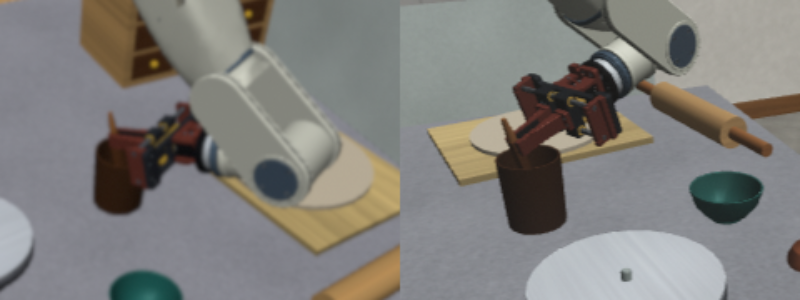

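Request:
step_arm:
  plan:
    - [-0.2,0,0,0,0,0,0]
    - [-0.2,0,0,0,0,0,0]
    - [-0.2,0,0,0,0,0,0]
    - [-0.2,0,0,0,0,0,0]
    - [-0.2,0,0,-0.3,0,0,0]
    - [-0.2,0,0,-0.5,0,0,0]
    - [-0.2,-0.2,0,-0.6,0,0,0]
    - [-0.2,-0.4,0,-0.6,0,0,0]
    - [-0.2,-0.8,0,-0.2,0,0,0]
    - [-0.2,-0.8,0,-0.2,0,0,0]
    - [-0.2,-0.8,0,-0.2,0,0,0]
    - [-0.2,0,0,0,0,0,0]

```text
t: 10.02
ee_pos: [548.5, 315.2, 309.0]
orientation: [2.215, 0.595, -1.656]
ft_force: [-0.1, 0.2, -0.6]
width: 35.0
grasp_force: 0.0
```

```bash
python3 - <<'E'
from h import *
snap('scene','c5');o,_=snap('side','s5')
a=cv2.imread('pics/c5.png')[40:220,320:560];b=cv2.imread('pics/s5.png')[60:240,150:390]
cv2.imwrite('pics/m5.png',cv2.resize(np.hstack([a,b]),(800,300)))
print(np.round(o['ee_pos'],1)); togo([547,-291,240],down(-21.2))
E
```

```text
[548.1 315.  306.7]
shift final axes [ 4.367 11.302  1.301] present axes [-0.435 10.475  6.212] turn [4.794 9.982 6.37 ] t 10.125 F [ 0.4  0.2 -0.6] w 35.0
```

View pics/m5.png

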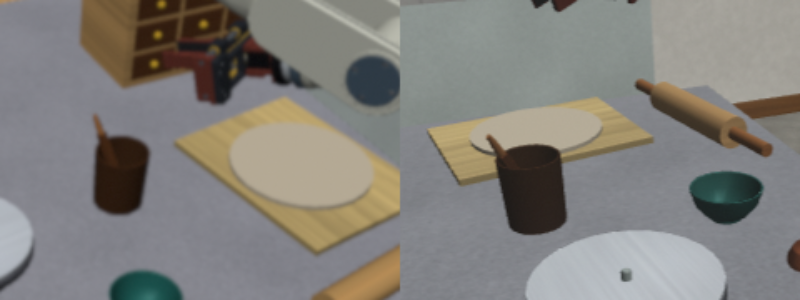

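The tool stands leaning in the tumbler, clear of the gripper. Straighten up, yaw, and then move over the wheel to measure the pin.

Request:
step_arm:
  plan:
    - [-0.2,0,0,0,0,0.6,0]
    - [-0.2,0,0,0,0,1,0]
    - [-0.2,0,0,0,0,1,0]
    - [-0.2,0,0,0,0,1,0]
    - [0,0,0,0,0,1,0]
    - [0.5,0,0,0,0,1,0]
    - [1,0,0,0,0,1,0]
    - [1,0,0,0,0,1,0]
    - [1,0,0,0,0,1,0]
    - [1,0,0,0,0,1,0]
    - [1,0,0,0,0,1,0]
    - [1,0,0,0,0,0.2,0.9]
    - [1,0,0,0,0,0,0.95]
    - [1,0,0,0,0,0,0.95]
    - [1,0,0,0,0,0,0.95]
    - [1,0,0,0,0,0,0.95]
    - [1,0,0,0,0,0,0.95]
    - [1,0,0,0,0,0,0.95]
    - [1,0,0,0,0,0,0.85]
    - [1,0,0,0,0,0,0]

```text
t: 12.62
ee_pos: [547.3, 314.5, 303.3]
orientation: [-3.088, 0.575, -0.004]
ft_force: [-0.9, -0.8, 1.0]
width: 87.7
grasp_force: 0.0
```

```bash
python3 - <<'E'
from h import *
togo([503,-7,240],down(-21.2))
E
```

```text
shift final axes [1.499 6.316 1.266] present axes [1.483 6.32  1.265] turn [-0.006 -0.02   0.018] t 12.625 F [-0.9 -0.8  1. ] w 87.7
```

Request:
step_arm:
  plan:
    - [1,0.1,0.4,0,0,0,0]
    - [1,0.2,0.85,0.18,0,0,0]
    - [1,0.2,0.85,0.18,0,0,0]
    - [1,0.2,0.85,0.18,0,0,0]
    - [1,0.2,0.85,0.18,0,0,0]
    - [1,0.2,0.85,0.18,0,0,0]
    - [1,0.2,0.85,0.18,0,0,0]
    - [1,0.2,0.5,0.1,0,0,0]
    - [1,0.1,0.3,0.08,0,-0.02,0.02]
    - [1,0,0,0,0,0,0]
    - [1,0,0,0,0,0,0]

```text
t: 14.0
ee_pos: [509.3, -7.2, 241.8]
orientation: [-3.085, 0.578, -0.004]
ft_force: [-0.2, 0.6, -0.2]
width: 88.0
grasp_force: 0.0
```

```bash
python3 - <<'E'
from h import *
o,im=snap('wrist','w6'); print(np.round(o['ee_pos'],1),np.round(R.from_rotvec(o['orientation']).as_euler('zyx',degrees=True),2))
im=np.load('pics/w6.npz')
d=im['depth'];best=[]
# pin: world points 76..90 high near the pin
for v in range(0,400):
    for u in range(0,640):
        if d[v,u]>0:
            p=wdep(im,(u,v))
            if 77<p[2]<90 and np.hypot(p[0]-549.5,p[1]+25.3)<15: best.append((u,v,*p))
b=np.array(best);print(len(b),b.mean(0).round(2),b[:,4].max())
c=im['pixels'][int(b[:,1].mean())-30:int(b[:,1].mean())+30,int(b[:,0].mean())-40:int(b[:,0].mean())+40,::-1]
cv2.imwrite('pics/pin6.png',cv2.resize(c,(800,600),interpolation=cv2.INTER_NEAREST)); print('crop origin',int(b[:,0].mean())-40,int(b[:,1].mean())-30)
togo([547-46.5,-291+18,180],down(-21.2))
E
```

```text
[509.3  -7.2 241.8] [  21.23    0.18 -179.86]
88 [322.53 139.4  549.11 -26.3   81.75] 84.22450159169506
crop origin 282 109
shift final axes [1.758 5.024 1.236] present axes [1.756 5.028 1.223] turn [-0.028 -0.018 -0.001] t 14.05 F [0.3 0.2 0.1] w 88.1
```

View pics/pin6.png

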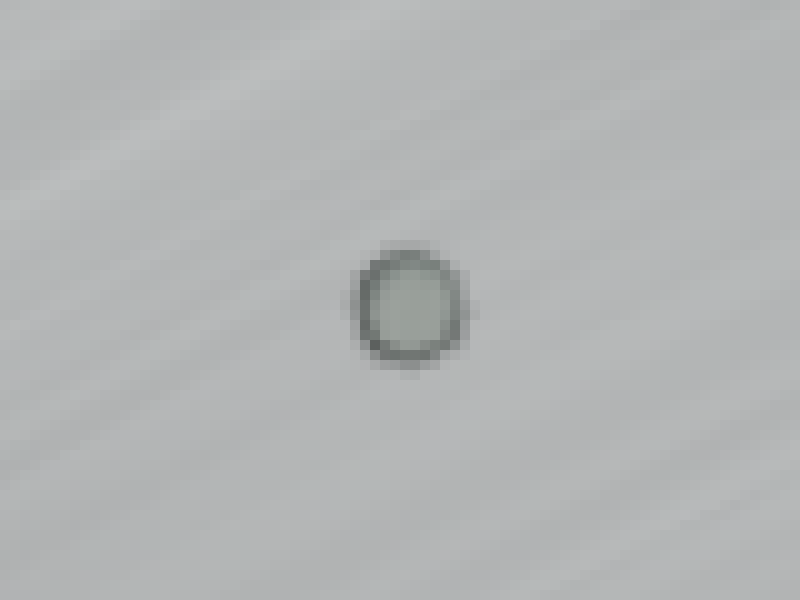

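The pin's tip sits at crop (410,305), i.e. image pixel (322.5,139). On to the same view over the bat.

Request:
step_arm:
  plan:
    - [1,0.2,0.4,0,0,0,0]
    - [1,0.3,0.9,0.1,0,0,0]
    - [1,0.3,0.9,0.1,0,0,0]
    - [1,0.3,0.9,0.3,0,0,0]
    - [1,0.3,0.9,0.3,0,0,0]
    - [1,0.3,0.7,0.3,0,0,0]
    - [1,0.05,0.33,0.13,-0.02,-0.02,0]
    - [1,0,0,0,0,0,0]
    - [1,0,0,0,0,0,0]

```text
t: 15.18
ee_pos: [500.1, -272.4, 180.0]
orientation: [-3.087, 0.578, 0.0]
ft_force: [-1.0, -0.4, 0.2]
width: 87.8
grasp_force: 0.0
```

```bash
python3 - <<'E'
from h import *
a=np.load('pics/w6.npz'); print('pin',atz(a,(322.5,139),82).round(1))
o,im=snap('wrist','w7'); im=np.load('pics/w7.npz'); print(np.round(o['ee_pos'],1))
v,u=np.nonzero(im['depth']>0)
P=np.array([np.r_[wdep(im,(x,y))] for x,y in zip(u,v)])
n=np.hypot(P[:,0]-547,P[:,1]+291)
def rect(m):
    Q=P[m];r=cv2.minAreaRect(Q[:,:2].astype(np.float32));return len(Q),np.median(Q[:,2]).round(1),[np.round(x,1) for x in r]
print('board',rect((n<105)&(P[:,2]>14)&(P[:,2]<25)))
print('hump',rect((n<60)&(P[:,2]>46)&(P[:,2]<82)), P[(n<60)][:,2].max().round(1))
E
```

```text
pin [549.5 -26.4  82. ]
[ 500.1 -272.4  180. ]
board (10274, np.float64(20.4), [array([ 545.6, -293.2]), array([131.1, 129.7]), np.float64(68.6)])
hump (4637, np.float64(72.2), [array([ 545.9, -293.4]), array([49.9, 80.6]), np.float64(69.3)]) 306.9
```

View pics/w7.png

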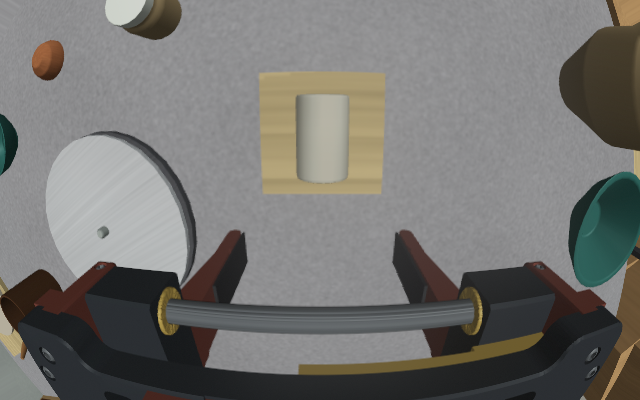

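The bat is square in view (board corners about (260,72) to (384,194)), centre (545.7,−293.3). Heights are 20 and 75, as expected.

```bash
python3 - <<'E'
from h import *
togo([545.7,-293.3,26],down(-21.1))
E
```

```text
shift final axes [0.999 0.062 3.083] present axes [0.999 0.063 3.083] turn [-0.007 -0.002 -0.012] t 15.225 F [-0.4  0.4  0.3] w 87.6
```

Request:
step_arm:
  plan:
    - [1,0.5,0.06,0.1,0,0,0]
    - [1,0.5,0,0.6,0,0,0]
    - [1,0,0,0.8,0,0,0]
    - [1,0,0,0.7,0,0,0]
    - [1,0,0,0.5,0,0,0]
    - [1,0,0,0.25,0,0,0]
    - [1,0,0,0.13,0,0,0]
    - [1,0,0,0,0,0,0]
    - [-1,0,0,0,0,0,0]
    - [-1,0,0,0,0,0,0]
    - [-1,0,0,0,0,0,0]
    - [-1,0,0,0,0,0,0]
    - [-1,0,0,0,0,0,0]
    - [-1,0,0,0,0,0,0]

```text
t: 16.98
ee_pos: [545.4, -294.4, 25.8]
orientation: [-3.087, 0.58, 0.0]
ft_force: [0.2, 1.5, 3.5]
width: 49.9
grasp_force: 30.0
```

```bash
python3 - <<'E'
from h import *
o=get_obs();print(np.round(o['ee_pos'],1))
togo([545.7,-293.3,26],down(-21.1))
E
```

```text
[ 545.4 -294.4   25.8]
shift final axes [-0.003 -0.023 -0.005] present axes [-0.003 -0.023 -0.005] turn [-0.007  0.002 -0.025] t 16.975 F [0.2 1.5 3.5] w 49.9
```

```bash
python3 - <<'E'
from h import *
togo([549.4,-26.2,140],down(-21.1))
E
```

```text
shift final axes [-1.857 -5.034 -2.285] present axes [-1.872 -5.03  -2.28 ] turn [-0.007  0.002 -0.025] t 16.975 F [0.2 1.5 3.5] w 49.9
```

Request:
step_arm:
  plan:
    - [-1,0,0,-0.2,0,0,0]
    - [-1,0,0,-0.5,0,0,0]
    - [-1,0,0,-0.7,0,0,0]
    - [-1,0,0,-0.6,0,0,0]
    - [-1,-0.1,-0.3,-0.28,0,0,0]
    - [-1,-0.2,-0.55,0,0,0,0]
    - [-1,-0.25,-0.65,0,0,0,0]
    - [-1,-0.25,-0.65,0,0,0,0]
    - [-1,-0.25,-0.65,0,0,0,0]
    - [-1,-0.25,-0.65,0,0,0,0]
    - [-1,-0.25,-0.65,0,0,0,0]
    - [-1,-0.2,-0.5,0,0,0,-0.02]
    - [-1,-0.1,-0.3,0,0,0,0]
    - [-1,-0.02,-0.13,0,0,0,0]
    - [-1,0,0,0,0,0,0]
    - [-1,0,0,0,0,0,0]

```text
t: 18.98
ee_pos: [549.3, -27.0, 139.7]
orientation: [-3.088, 0.577, 0.0]
ft_force: [0.2, 0.0, -3.7]
width: 49.2
grasp_force: 30.0
```

```bash
cat > chk.py <<'E'
from h import *
o,im=snap('wrist','w8'); im=np.load('pics/w8.npz'); e=np.array(o['ee_pos']);print(e.round(1),o['width'])
v,u=np.nonzero(im['depth']>0)
P=np.array([wdep(im,(x,y)) for x,y in zip(u,v)]); L=R.from_rotvec(o['orientation']).inv().apply(P-e)
# the hump's front end and the board's front edge in tool axes
b=L[(abs(L[:,1])<70)&(L[:,2]>0)&(L[:,2]<12)&(L[:,0]>0)&(L[:,0]<90)];h=L[(abs(L[:,1])<20)&(L[:,2]<-35)&(L[:,2]>-55)&(L[:,0]>0)&(L[:,0]<70)]
print('board front x',np.percentile(b[:,0],99.5).round(1),'y',np.percentile(b[b[:,0]>45][:,1],[.5,99.5]).round(1),'z',np.median(b[:,2]).round(1),'hump front x',np.percentile(h[:,0],99.5).round(1) if len(h) else None)
for n in('scene','side'):
    o2,i2=snap(n,n+'8');C=cloud(i2).reshape(-1,3);Q=R.from_rotvec(o['orientation']).inv().apply(C-e)
    m=(abs(Q[:,1])<80)&(abs(Q[:,0])<80)&(abs(Q[:,2]-6)<7);r=cv2.minAreaRect(Q[m][:,:2].astype(np.float32));print(n,[np.round(x,1) for x in r],np.median(Q[m][:,2]).round(1))
togo([549.4,-26.2,120],down(-21.1))
E
python3 chk.py
```

```text
[549.3 -27.  139.7] 49.23386765273915
board front x 65.0 y [-63.5  64.9] z 5.3 hump front x 40.4
scene [array([ 0.9, -0.3]), array([130.6, 135.6]), np.float64(89.3)] 4.7
side [array([0.2, 0.9]), array([130.3, 134. ]), np.float64(0.1)] 5.2
shift final axes [-0.003 -0.015  0.394] present axes [-0.003 -0.015  0.394] turn [-0.005  0.004 -0.012] t 19.125 F [ 0.2  0.  -3.3] w 49.8
```

Bat is centred on the TCP within about 0.5 mm. Lower to just over the pin, then slowly.

Request:
step_arm:
  plan:
    - [-1,0,-0.015,0.2,0,0,0]
    - [-1,0,0,0.2,0,0,0]
    - [-1,0,0,0.15,0,0,0]
    - [-1,0,0,0.06,0,0,0]
    - [-1,0,0,0.04,0,0,0]
    - [-1,0,0,0.04,0,0,0]
    - [-1,0,0,0.02,0,0,0]
    - [-1,0,0,0,0,0,0]

```text
t: 20.12
ee_pos: [549.7, -25.5, 104.4]
orientation: [-3.088, 0.576, 0.0]
ft_force: [-0.3, -0.3, -2.3]
width: 50.0
grasp_force: 30.0
```

The pin is already 3.6 mm inside the socket with no resistance. Continue down.

Request:
step_arm:
  plan:
    - [-1,0,0,0.04,0,0,0]
    - [-1,0,0,0.04,0,0,0]
    - [-1,0,0,0.04,0,0,0]
    - [-1,0,0,0.03,0,0,0]
    - [-1,0,0,0,0,0,0]

```text
t: 20.75
ee_pos: [549.5, -25.5, 96.6]
orientation: [-3.088, 0.576, 0.001]
ft_force: [-0.6, -1.1, -3.3]
width: 50.0
grasp_force: 30.0
```

Request:
step_arm:
  plan:
    - [-1,0,0,0.04,0,0,0]
    - [-1,0,0,0.04,0,0,0]
    - [-1,0,0,0.03,0,0,0]
    - [-1,0,0,0.02,0,0,0]
    - [-1,0,0,0,0,0,0]

```text
t: 21.38
ee_pos: [549.8, -25.6, 90.5]
orientation: [-3.088, 0.576, -0.0]
ft_force: [-2.1, 0.0, 5.7]
width: 49.6
grasp_force: 30.0
```

Request:
step_arm:
  plan:
    - [-1,0,0,0.02,0,0,0]
    - [-1,0,0,0.02,0,0,0]
    - [-1,0,0,0,0,0,0]

```text
t: 21.75
ee_pos: [549.8, -25.6, 89.7]
orientation: [-3.088, 0.576, -0.001]
ft_force: [-5.7, 0.5, 17.1]
width: 49.7
grasp_force: 30.0
```

```bash
cat > z.py <<'E'
from h import *
o,im=snap('side','s9');C=cloud(im);x,y,z=C[...,0],C[...,1],C[...,2]
m=(np.hypot(x-549.5,y+26)<108)&(z>58)&(z<74)&(np.hypot(x-549.5,y+26)>96);print('plate z',np.median(z[m]).round(2),m.sum())
a=np.load('pics/side0.npz');C=cloud(a);x,y,z=C[...,0],C[...,1],C[...,2];m2=m&(z>64)&(z<76);print('before',np.median(z[m2]).round(2))
print(np.round(o['ee_pos'],1),np.round(o['ft_force'],1),np.round(o['moment'],2),o['t'])
E
python3 z.py
```

```text
plate z 64.59 1123
before 70.34
[549.8 -25.6  89.7] [-5.7  0.5 17.1] [ 0.14  1.03 -0.02] 21.75
```

The force jumped to 20 N for the last 0.8 mm, so the plate is on its stop. A last steady check, including the tumbler and tool.

Request:
step_arm:
  plan:
    - [-1,0,0,0.01,0,0,0]
    - [-1,0,0,0,0,0,0]
    - [-1,0,0,0,0,0,0]
    - [-1,0,0,0,0,0,0]
    - [-1,0,0,0,0,0,0]

```text
t: 22.42
ee_pos: [549.9, -25.6, 89.6]
orientation: [-3.088, 0.576, -0.001]
ft_force: [-7.5, 0.9, 22.0]
width: 50.0
grasp_force: 30.0
```

```bash
python3 z.py
```

```text
plate z 64.53 1113
before 70.36
[549.9 -25.6  89.6] [-7.5  0.9 22. ] [ 0.1   1.32 -0.  ] 22.425
```

View pics/s9.png

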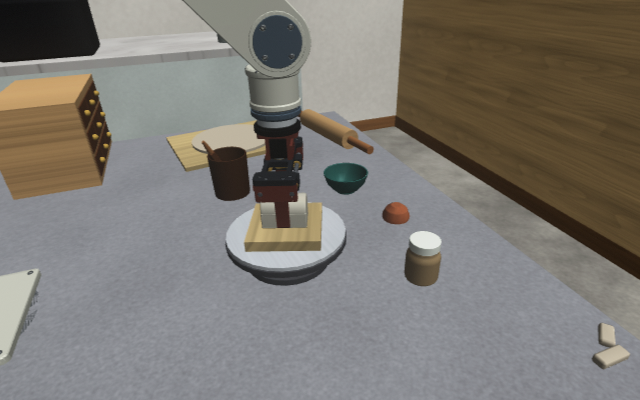

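The bat sits flat on the wheel (285,225) with the plate down. The tool is in the upright tumbler (228,172), and the bowl, jar and stamp haven't moved.

```bash
python3 -c "
from workcell import ctrl
print(ctrl.close_job())"
```

```text
the job is handed in; nothing more can be done
None
```

The job is handed in at 22.4 s: the tool stands in the tumbler, and the bat is over the pin and held with about 22 N, the plate measuring 5.8 mm lower and on its stop.

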